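# Turn the gauge case under the measuring head

### The job

On the stage of the measuring machine, the blue-lidded case is held at one corner by a brass-headed pivot screw. Push its free end around that corner, a quarter turn clockwise seen from above, over the orange spring catch and in under the optical head, until its long side lies flush along the dark steel fence and the catch has popped up again behind it. Push and seat it gently, do not touch the optical head or its column, do not disturb the small things lying about (ring, wooden block case, loupe, caliper, mouse), and take the hand away.

Things in the scene. Friction and masses are not known exactly. Their poses are not given: they have to be found in the camera images.
- machine: Measuring machine, fixed, at a different place and yaw each time. Origin: axis of the pivot screw at table height; x points away from the robot at yaw 0, y left, z up. Its flat aluminium stage is 90 mm above the origin, x = -175 to 150 mm, y = -115 to 225 mm. Pivot screw: 12 mm shank, brass head 24 mm across, top 18 mm above the stage.
- fence (a point): Middle of the face of the dark steel fence, 15 mm above the stage. The face looks along the machine's -x, in the plane machine x = 113 mm, from y = 40 to 150 mm; the fence is 30 mm high and rigid.
- lens (a point): Centre of the underside of the ring light, at machine x = 45, y = 85 mm, about 118 mm above the stage. The ring light is 96 mm across and 18 mm tall; the lens above it is 60 mm across. It hangs over the place where the case must end, so for the last part of the push the hand must lean back towards the robot (machine -x, or -x and -y), by about 30 to 45 degrees.
- head: Optical head, fixed, same origin and axes as machine: ring light and lens; a white housing from 175 mm above the stage to 325 mm, machine x = -15 to 105, y = 10 to 160 mm; a black column at x = -5 to 95, y = 240 to 330 mm, 450 mm tall, joined to the housing. Not to be touched.
- case: Closed grey case, blue lid, on an 8 mm pallet, 0.4 to 0.8 kg. Origin: pivot hole axis, underside. Pallet x = -18 to 112, y = -18 to 152 mm; case x = -18 to 112, y = 24 to 152 mm, top z = 58 mm, sides flush. Too wide to grip; 1.5 mm play on the screw; slides with friction. Starts 87 to 99 degrees anticlockwise of its goal, free end towards the robot; at the goal its axes match the machine's.
- push_face (a point): Middle of the flat side of the case that trails in the turn (case x = -18 mm, y = 88 mm, 29 mm above its underside; it looks along the case's -x). Pushing here towards the case's +x turns it clockwise to the fence; this takes about 5 to 18 N. 8 to 35 mm above the stage is a good height to push at.
- case_corner (a point): Free corner of the case, diagonally opposite the pivot: case x = 112, y = 152 mm, 29 mm above its underside. At the goal it lies at machine x = 113 mm, against the fence.
- catch (a joint): Orange spring catch: a low cone, 32 mm across at its foot, 10 mm at its top, 8 mm proud of the stage at machine x = -36, y = 136 mm. 0 = fully up, 0.008 = pressed flush (m); takes 1 to 2 N. The case rides over it and presses it down; it comes up behind the trailing side only when the case is practically at the fence.
- catch_top (a point): Top centre of the orange catch.
- ring_gauge: Bystander: steel ring, 44 mm across, 18 mm high, loose on the stage's left corner nearest the robot. Origin: centre of its underside.
- block_case: Bystander: wooden gauge block case 70 x 45 x 30 mm, loose on the right of the stage. Origin: centre of its underside.
- loupe: Bystander: black loupe 48 mm across, 34 mm high, loose on the far right of the stage. Origin: centre of its underside.
- mouse: Bystander: computer mouse 105 x 60 x 30 mm on the table to the right. Origin: centre of its underside.
- caliper: Bystander: steel caliper 200 mm long lying on the table to the left. Origin: middle of its beam, underside.
Mind the look-alikes: they are no part of the job. What is shaped like the case but turquoise is not meant.

How it is judged:
On the way:
1. the case rides over the catch, pressing it down (value of joint catch above 0.005 m and contact force between case and catch above 0.3 N), for 0.1 s.
At the end, for the whole second after the job is handed in: The case has turned a quarter turn: its free corner is within 2.5 mm of the fence, its side parallel to the fence within 2 degrees, its held corner still on the pivot screw (within 5 mm), it lies flat and still, and the catch stands up behind it (within 2 mm of fully up) (x of case_corner in the frame of machine above 0.1105 m and angle between the x axis of case and the x axis of machine, either way round below 0.035 rad and value of joint catch below 0.002 m and horizontal distance between case and machine below 0.005 m and angle between case's own z axis and vertical below 0.03 rad and linear speed of case below 0.01 m/s); the robot touches nothing.
It fails at once if the case is rammed: the fingers press on it with more than 40 N (contact force between the fingers and case above 40 N).
It fails at once if the case is jammed into the fence, screw or stage with more than 60 N (contact force between case and machine above 60 N).
It fails at once if the robot touches the optical head or column (contact force between any of the fingers, the arm and head above 1 N).
It fails at once if a bystander is moved by more than 15 mm (distance of any of ring_gauge, block_case, loupe, mouse, caliper from where it was at the start of the episode above 0.015 m).
It also fails if it takes over 51 s, if anything falls off the work surface, if the arm or the gripper's body presses on something with over 40 N, if the wrist force passes 120 N, or if a joint passes its speed limit or range.

### The arm

A 6-joint arm with a two-finger parallel gripper is mounted at the origin on the work surface. World frame = base frame: x ahead of the robot, y to its left, z up, the work surface at z = 0. Lengths are in m, angles in rad, forces in N, time in s.
With the tool pointing down it reaches from about 0.3 to 0.875 m from the base axis. Payload 6.4 kg.
Tool frame: the origin (TCP) lies midway between the tips of the shut fingers; the grasp point (between the pads) lies 19 mm behind it (ctrl.pinch_z is the distance from the TCP to the grasp point, in m); z points along the fingers, y is the line along which they close (so a half turn about z gives the same grasp; the last joint's range is limited). The gripper opens to 85 mm and grips with 20 to 120 N. Pads are 22 mm wide; open, the fingers measure 114 mm over their backs; the gripper's body (76 mm by 85 mm) begins 54 mm behind the grasp point. The pads swing forward as they close: fully open they stand 13 mm farther back than shut.
Start: joints at [1.033, 0.181, 1.607, -0, 1.354, -0.206], TCP at [0.187, 0.544, 0.209] pointing down, gripper open.
Joint ranges: [-2.99, 2.99], [-0.89, 2.07], [0.3, 2.58], [-1.14, 4.28], [0, 2.63], [-3.12, 3.12]. Speed limits (rad/s): [2.57, 2.57, 3.01, 3.14, 3.14, 3.14].

### API

Orientations are given as a unit quaternion [w, x, y, z].
In Python, from bench import ctrl gives the robot as it stands.
- The arm moves only by the tool apply_moves, never from a script. Its argument "moves" is a list of rows, each an object with "jaw": the opening, from 0 (shut) to 1 (fully open); "offset": the shift along the tool's x, y, z in mm, a list of three; "rot": the turn, a rotation vector about the tool's x, y, z in degrees, a list of three. In form: [{"jaw": jaw, "offset": [dx, dy, dz], "rot": [ax, ay, az]}, ...]. A call has exactly 5 rows; each row shifts and turns the commanded pose from where the row before left it, along the tool's axes as they then stand; what a row does not reach is not made up. A row lasts 1/8 s, in which the tool goes at most 62.5 mm and 10.7 degrees, less where a joint would pass 70% of its speed; a pose out of reach is approached as far as the arm can. A call is refused whole if a number of a shift passes 62.5 or a number of a turn 10.7, either way. A call with a gripper value outside its range is refused whole. The fingers move at their own pace and stop on an object; the grip force is fixed at half the most. Time passes only in rows, so rows that do not move let the fingers close, or fill a call up. It gives the time, the measured TCP pose, the force, the opening and the grip force at its end, in the units of the state.
- ctrl.get_obs(): the state, without advancing time (a new reading comes with each control period).
- ctrl.camera(name): name is "scene" or "top" or "wrist"; returns (picture, depth): 400x640x3 uint8, red, green, blue; 400x640 float32, m along the optical axis (not along the pixel's ray), 0 where there is no reading.
- ctrl.camera_params(name): a dict with "K" (3x3 intrinsics, pixels), "cam_to_world" (4x4, takes a point from camera to world coordinates); the wrist camera has in their place "mount" (4x4, takes a point from camera to tool coordinates, whose origin is the TCP and whose axes are the flange's). Camera axes: x right, y down, z forward; pixel columns grow to the right and rows downward; lengths in m; the calibration is good to about 2 mm. A picture is of the moment at which its call begins: read the wrist's pose just before it. camera_params takes no time and is no camera call.
- ctrl.hand_in(): hands the job in; it is judged then, once.
Trained networks look in the newest picture that a camera, given by its name, has taken for a name from the list of things; names that differ only in an ending like _2 or _b are one class to them, and where a whole thing is asked for, a point or a joint stands for the part that bears it (a point fixed in the world has none). Each returns a list of dicts, best first, with "score" (0 to 1); they miss things now and then, are a little off and sometimes report something else, mostly with a low value. They report only what shows in the picture. A call takes as long as a camera call. They do not tell look-alikes from the thing itself.
- ctrl.outline_of(camera, target): "region" (400x640 bool, what is visible of it) and "position" ([column, row] in pixels, amid what is visible of it).
The state is a dict: "time_s": time; "q": joint angles; "dq": joint speeds; "joint_efforts": joint torques, N m; "eef_pos": TCP position; "eef_rot": TCP orientation; "wrist_force": force on the tool from outside, world axes, zero at the start; "torque": the same for the moment, N m; "opening": opening from 0.0 (shut) to 1.0 (fully open); "grasp_force": force on a finger pad.
Only numpy, scipy, OpenCV 4.12 (cv2) and the standard library are available. Lean on these libraries where they do the work, as an engineer would, in place of code of your own. Each camera call takes 0.05 s, during which the arm holds its last target. There are 200 camera calls.

## Working session

There is one attempt and no reset: what is moved stays moved. The work goes in short steps, Python scripts to look and compute and a tool call to move; the robot and the scene stay as the last step left them, time stands still between calls to the robot, and variables do not carry over. Pictures are saved under pics/ and viewed, at most 10 in all, crops included, and the job is handed in when it is done.

Besides the shell and the picture viewer there is one more tool, called after "Emit:" in YAML: its name, and indented under it one key for each argument. apply_moves: Moves the arm, as the interface text tells. Its arguments: {"type":"object","properties":{"moves":{"type":"array"}},"required":["moves"]}

```bash
mkdir -p pics
cat > h.py <<'E'
import numpy as np, cv2
from bench import ctrl
def snap(n,f):
    p,d=ctrl.camera(n); cv2.imwrite('pics/'+f,cv2.cvtColor(p,cv2.COLOR_RGB2BGR)); return p,d
def cloud(n,d):
    c=ctrl.camera_params(n);K=np.array(c['K']);T=np.array(c['cam_to_world'])
    v,u=np.mgrid[:400,:640]
    P=np.stack([(u-K[0,2])/K[0,0]*d,(v-K[1,2])/K[1,1]*d,d],-1)
    return P@T[:3,:3].T+T[:3,3]
E
python3 - <<'E'
from h import *
o=ctrl.get_obs();print(o['eef_pos'],o['eef_rot'],o['time_s'])
for n in('scene','top'):
    p,d=snap(n,n+'1.png');P=cloud(n,d);print(n,np.round(ctrl.camera_params(n)['cam_to_world'],3).tolist())
    for t in('case','machine','catch','ring_gauge','block_case','loupe','mouse','caliper'):
        for r in ctrl.outline_of(n,t)[:2]:
            m=r['region']&(d>0); print(t,round(r['score'],2),np.round(r['position']),m.sum(),np.round(np.median(P[m],0),3) if m.any() else '')
E
```

```text
[0.18694902 0.5431188  0.20843893] [-3.33529966e-04  1.65127448e-01  9.86271817e-01 -8.46869654e-04] 0.0
scene [[-0.679, -0.669, 0.3, 0.056], [-0.734, 0.616, -0.286, 0.312], [0.007, -0.415, -0.91, 1.281], [0.0, 0.0, 0.0, 1.0]]
case 0.91 [429. 226.] 3194 [ 0.211 -0.249  0.057]
case 0.58 [260. 198.] 3351 [0.526 0.04  0.147]
machine 0.64 [200. 166.] 26300 [0.655 0.125 0.249]
catch 0.65 [223. 206.] 108 [0.598 0.113 0.094]
ring_gauge 0.58 [224. 244.] 192 [0.504 0.187 0.107]
block_case 0.73 [282. 140.] 544 [ 0.626 -0.108  0.119]
mouse 0.58 [398. 119.] 636 [ 0.499 -0.427  0.028]
caliper 0.94 [203. 350.] 956 [0.37  0.364 0.009]
caliper 0.74 [262. 198.] 3279 [0.527 0.041 0.147]
top [[-0.028, -0.992, 0.125, 0.25], [-1.0, 0.028, 0.0, -0.026], [-0.004, -0.125, -0.992, 1.573], [0.0, 0.0, 0.0, 1.0]]
case 0.86 [396. 274.] 2110 [ 0.211 -0.26   0.058]
machine 0.77 [274. 121.] 13906 [0.653 0.103 0.267]
catch 0.6 [276. 152.] 42 [0.597 0.112 0.095]
catch 0.38 [302. 165.] 2231 [0.538 0.034 0.148]
ring_gauge 0.49 [254. 186.] 112 [0.501 0.188 0.107]
ring_gauge 0.18 [300. 166.] 2244 [0.539 0.034 0.148]
block_case 0.76 [347. 137.] 352 [ 0.628 -0.11   0.119]
loupe 0.76 [350. 116.] 188 [ 0.706 -0.127  0.124]
mouse 0.6 [444. 175.] 544 [ 0.505 -0.43   0.028]
mouse 0.37 [273. 121.] 14051 [0.653 0.1   0.248]
caliper 0.95 [203. 228.] 500 [0.372 0.363 0.01 ]
caliper 0.38 [252.  99.] 7677 [0.667 0.138 0.413]
```

View pics/scene1.png

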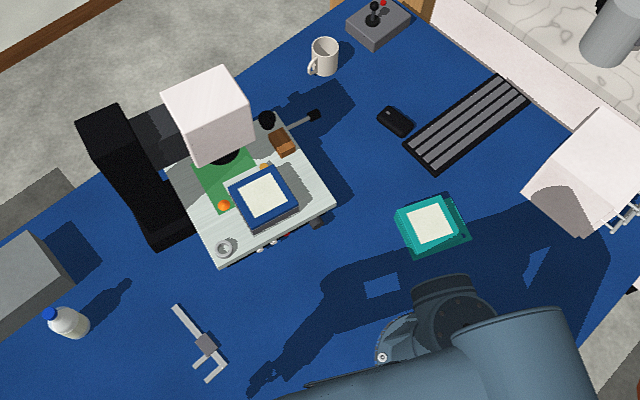

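View pics/top1.png

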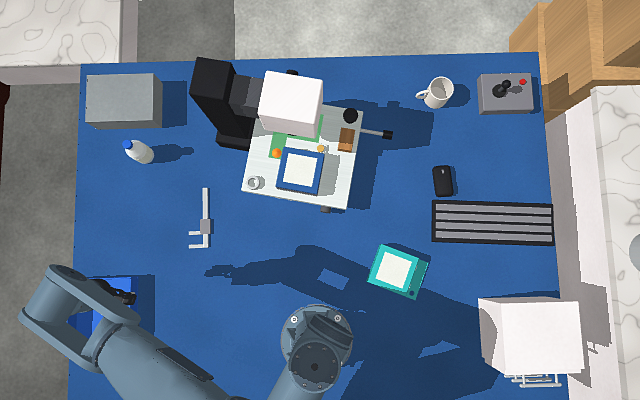

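Two things look like the case: the turquoise one at top (396,274), which is the look-alike and lies on the table, and the blue-lidded one at top (300,168), which is on the stage next to the orange catch (276,152) and the brass screw (321,148). The blue-lidded one fits the description. I'll confirm it in a crop and fit the poses.

Run:
```python
from h import *
p,d=ctrl.camera('top');
cv2.imwrite('pics/crop.png',cv2.resize(cv2.cvtColor(p[60:220,190:400],cv2.COLOR_RGB2BGR),None,fx=3.6,fy=3.6,interpolation=cv2.INTER_CUBIC))
clouds={}
for n in('top','scene'):
    if n=='scene': p,d=ctrl.camera(n)
    P=cloud(n,d);ok=(d>0)&(P[...,0]>.35)&(P[...,0]<.95)&(P[...,1]>-.3)&(P[...,1]<.45)
    for nm,z0,z1 in(('stage',.08,.096),('casetop',.143,.152),('housing',.405,.425)):
        m=ok&(P[...,2]>z0)&(P[...,2]<z1)
        m=m.astype(np.uint8)
        k,l,s,c=cv2.connectedComponentsWithStats(m);i=1+np.argmax(s[1:,4]);m=l==i
        Q=P[m];r=cv2.minAreaRect((Q[:,:2]*1000).astype(np.float32))
        print(n,nm,m.sum(),np.round(r[0],1),np.round(r[1],1),round(r[2],2),'z',np.median(Q[:,2]).round(4),np.round(cv2.boxPoints(r)).tolist())
    hs=cv2.cvtColor(p,cv2.COLOR_RGB2HSV)
    for nm,lo,hi in(('orange',(5,150,120),(22,255,255)),):
        m=ok&(cv2.inRange(hs,lo,hi)>0)
        k,l,s,c=cv2.connectedComponentsWithStats(m.astype(np.uint8))
        for i in range(1,k):
            if s[i,4]>8: print(nm,c[i].round(),s[i,4],np.round(np.mean(P[l==i],0),4),hs[l==i].mean(0).round())
```

```text
top stage 5209 [605.   26.7] [343.9 326.2] 78.04 z 0.0903 [[410.0, -108.0], [729.0, -175.0], [800.0, 161.0], [481.0, 229.0]]
top casetop 1433 [530.   35.9] [129.6 129.1] 77.87 z 0.1482 [[453.0, -14.0], [580.0, -41.0], [607.0, 86.0], [481.0, 113.0]]
top housing 2681 [667.2  45.6] [150.7 121. ] 78.03 z 0.4153 [[592.0, -15.0], [711.0, -41.0], [742.0, 107.0], [624.0, 132.0]]
orange [320. 148.] 30 [ 0.6058 -0.0284  0.1081] [ 20. 161. 227.]
orange [276. 153.] 73 [0.5977 0.1121 0.0945] [ 15. 201. 237.]
scene stage 9036 [605.6  19.6] [356.6 328.1] 78.2 z 0.09 [[409.0, -121.0], [730.0, -188.0], [803.0, 161.0], [481.0, 228.0]]
scene casetop 2381 [532.1  35.7] [130.4 131. ] 78.13 z 0.1481 [[455.0, -15.0], [583.0, -42.0], [610.0, 86.0], [481.0, 113.0]]
scene housing 3671 [668.6  45.1] [150.6 123. ] 78.14 z 0.4147 [[593.0, -16.0], [713.0, -41.0], [744.0, 106.0], [624.0, 131.0]]
orange [285. 147.] 127 [ 0.6099 -0.1025  0.1181] [ 14. 164. 155.]
orange [263. 166.] 34 [ 0.6118 -0.0294  0.108 ] [ 19. 173. 199.]
orange [224. 205.] 107 [0.6003 0.1129 0.0938] [ 13. 211. 225.]
```

View pics/crop.png

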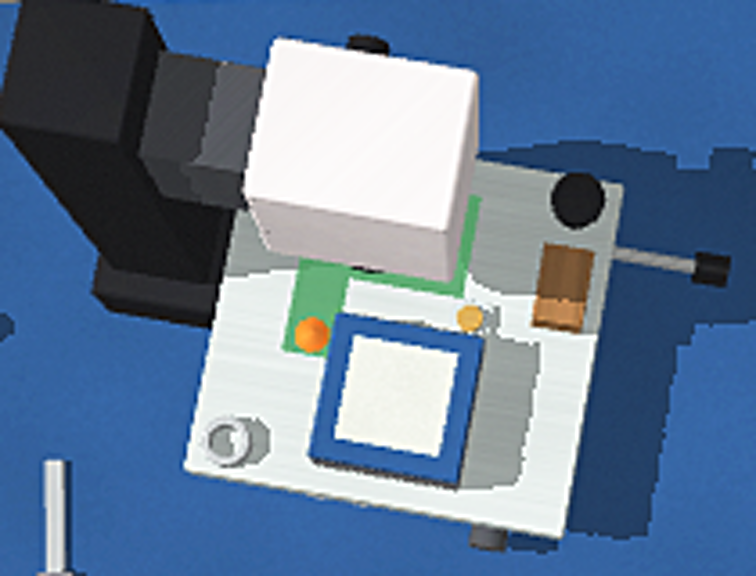

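The crop shows our blue-lidded case held at the brass screw (crop 470,318), with the catch at (312,334) and the ring at (230,440). The fits give a machine origin near (0.607,-0.0285), yaw about -12°, and a case angle of about 90° from the goal. Next I plan the approach.

```bash
cat > plan.py <<'E'
import numpy as np, json, sys
from scipy.spatial.transform import Rotation as R, Slerp
from bench import ctrl
O=np.array([.607,-.0285]);YAW=np.radians(-12)
def M(x,y):  # machine mm -> world xy
    c,s=np.cos(YAW),np.sin(YAW);return O+np.array([c*x-s*y,s*x+c*y])/1e3
def toM(p):
    c,s=np.cos(YAW),np.sin(YAW);d=(np.array(p[:2])-O)*1e3;return np.array([c*d[0]+s*d[1],-s*d[0]+c*d[1]])
def ori(f,lean): # f: world heading (deg) of tool y / of where the tip leans to
    f=np.radians(f);y=np.array([np.cos(f),np.sin(f),0]);z=np.array([0,0,-1.]);x=np.cross(y,z)
    return R.from_matrix(np.stack([x,y,z],1))*R.from_rotvec([-lean,0,0],degrees=True)
def cur():
    o=ctrl.get_obs();q=o['eef_rot'];return np.array(o['eef_pos']),R.from_quat([q[1],q[2],q[3],q[0]])
def plan(p,r,wps): # wps: (pos, rot, nrows)
    rows=[]
    for P,Q,n in wps:
        p0,r0=p.copy(),r;S=Slerp([0,1],R.concatenate([r0,Q]))
        for i in range(1,n+1):
            t=p0+(P-p0)*i/n;T=S(i/n)
            d=np.round(r.inv().apply(t-p)*1e3,1);a=np.round((r.inv()*T).as_rotvec(degrees=True),1)
            p=p+r.apply(d/1e3);r=r*R.from_rotvec(a,degrees=True);rows.append((d.tolist(),a.tolist()))
    for i,x in enumerate(rows):
        if i%5==0:print('--')
        print(x[0],x[1],'BIG' if max(map(abs,x[0]))>60 or max(map(abs,x[1]))>10.6 else '')
    np.savez('cmd.npz',p=p,r=r.as_quat());return p,r
def last():
    z=np.load('cmd.npz');return z['p'],R.from_quat(z['r'])
def v(xy,z):return np.array([*xy,z])
E
python3 - <<'E'
from plan import *
p,r=cur()
a=M(-95,-62);print(a)
plan(p,r,[(np.array([.36,.26,.30]),ori(50,0),7),(np.array([.40,-.08,.28]),ori(40,40),8),(v(a,.20),ori(40,40),4),(v(a,.112),ori(40,40),3),(v(M(-95,-50),.112),ori(40,40),3)])
E
```

```text
[ 0.50118545 -0.06939354]
--
[-36.5, -30.3, -12.9] [0.0, 0.0, 3.0] 
[-38.1, -28.3, -13.0] [0.0, 0.0, 3.0] 
[-39.5, -26.3, -12.9] [0.0, 0.0, 3.0] 
[-40.8, -24.2, -13.0] [0.0, 0.0, 3.0] 
[-42.0, -22.0, -12.9] [0.0, 0.0, 3.0] 
--
[-43.1, -19.8, -12.9] [0.0, -0.0, 3.0] 
[-44.1, -17.5, -13.0] [0.0, -0.0, 3.0] 
[-31.2, -29.3, 2.5] [-5.0, -0.4, 1.2] 
[-31.7, -28.8, 0.2] [-5.0, -0.5, 1.2] 
[-32.4, -28.1, -2.0] [-5.0, -0.4, 1.2] 
--
[-32.9, -27.1, -4.2] [-4.9, -0.4, 1.2] 
[-33.6, -25.9, -6.3] [-5.0, -0.5, 1.2] 
[-34.1, -24.6, -8.1] [-5.0, -0.4, 1.2] 
[-34.7, -23.1, -10.0] [-5.0, -0.4, 1.2] 
[-35.3, -21.4, -11.7] [-5.0, -0.5, 1.2] 
--
[-14.2, 3.3, 28.9] [0.0, 0.0, -0.0] 
[-14.2, 3.3, 28.9] [0.0, 0.0, -0.0] 
[-14.2, 3.3, 28.8] [0.0, 0.0, -0.0] 
[-14.2, 3.3, 28.9] [0.0, 0.0, -0.0] 
[-0.0, -18.9, 22.5] [0.0, 0.0, -0.0] 
--
[-0.0, -18.8, 22.4] [0.0, 0.0, -0.0] 
[-0.0, -18.9, 22.5] [0.0, 0.0, -0.0] 
[2.5, 2.4, 2.0] [0.0, 0.0, -0.0] 
[2.4, 2.4, 2.1] [0.0, 0.0, -0.0] 
[2.5, 2.5, 2.0] [0.0, 0.0, -0.0]
```

Emit:
apply_moves:
  moves:
    - {"jaw":0,"offset":[-36.5,-30.3,-12.9],"rot":[0,0,3]}
    - {"jaw":0,"offset":[-38.1,-28.3,-13],"rot":[0,0,3]}
    - {"jaw":0,"offset":[-39.5,-26.3,-12.9],"rot":[0,0,3]}
    - {"jaw":0,"offset":[-40.8,-24.2,-13],"rot":[0,0,3]}
    - {"jaw":0,"offset":[-42,-22,-12.9],"rot":[0,0,3]}

```text
time_s: 1.62
eef_pos: [0.3112, 0.3398, 0.2747]
eef_rot: [0.0, 0.293, 0.956, 0.0]
wrist_force: [1.0, 1.1, 0.5]
opening: 0.001
grasp_force: 0.0
```

Emit:
apply_moves:
  moves:
    - {"jaw":0,"offset":[-43.1,-19.8,-12.9],"rot":[0,0,3]}
    - {"jaw":0,"offset":[-44.1,-17.5,-13],"rot":[0,0,3]}
    - {"jaw":0,"offset":[-31.2,-29.3,2.5],"rot":[-5,-0.4,1.2]}
    - {"jaw":0,"offset":[-31.7,-28.8,0.2],"rot":[-5,-0.5,1.2]}
    - {"jaw":0,"offset":[-32.4,-28.1,-2],"rot":[-5,-0.4,1.2]}

```text
time_s: 2.25
eef_pos: [0.3751, 0.1315, 0.2928]
eef_rot: [0.057, 0.368, 0.92, 0.12]
wrist_force: [-0.1, -0.5, 0.1]
opening: 0.0
grasp_force: 0.0
```

Emit:
apply_moves:
  moves:
    - {"jaw":0,"offset":[-32.9,-27.1,-4.2],"rot":[-4.9,-0.4,1.2]}
    - {"jaw":0,"offset":[-33.6,-25.9,-6.3],"rot":[-5,-0.5,1.2]}
    - {"jaw":0,"offset":[-34.1,-24.6,-8.1],"rot":[-5,-0.4,1.2]}
    - {"jaw":0,"offset":[-34.7,-23.1,-10],"rot":[-5,-0.4,1.2]}
    - {"jaw":0,"offset":[-35.3,-21.4,-11.7],"rot":[-5,-0.5,1.2]}

```text
time_s: 2.88
eef_pos: [0.3999, -0.0812, 0.2808]
eef_rot: [0.146, 0.398, 0.851, 0.309]
wrist_force: [1.5, 0.3, -0.1]
opening: -0.002
grasp_force: 0.0
```

Emit:
apply_moves:
  moves:
    - {"jaw":0,"offset":[-14.2,3.3,28.9],"rot":[0,0,0]}
    - {"jaw":0,"offset":[-14.2,3.3,28.9],"rot":[0,0,0]}
    - {"jaw":0,"offset":[-14.2,3.3,28.8],"rot":[0,0,0]}
    - {"jaw":0,"offset":[-14.2,3.3,28.9],"rot":[0,0,0]}
    - {"jaw":0,"offset":[0,-18.9,22.5],"rot":[0,0,0]}

```text
time_s: 3.5
eef_pos: [0.5022, -0.0687, 0.1706]
eef_rot: [0.145, 0.396, 0.852, 0.309]
wrist_force: [0.1, -0.4, 0.4]
opening: 0.0
grasp_force: 0.0
```

Run:
```python
from h import *
from plan import *
p,d=ctrl.camera('scene');cv2.imwrite('pics/s2.png',cv2.resize(cv2.cvtColor(p[80:300,150:420],cv2.COLOR_RGB2BGR),None,fx=2.7,fy=2.7))
print(ctrl.get_obs()['q'],toM(ctrl.get_obs()['eef_pos']))
```

```text
[-0.86231469 -0.0805413   2.15190503  0.75991776  1.19095412 -1.89797622] [-97.11342113 -59.86958897]
```

View pics/s2.png

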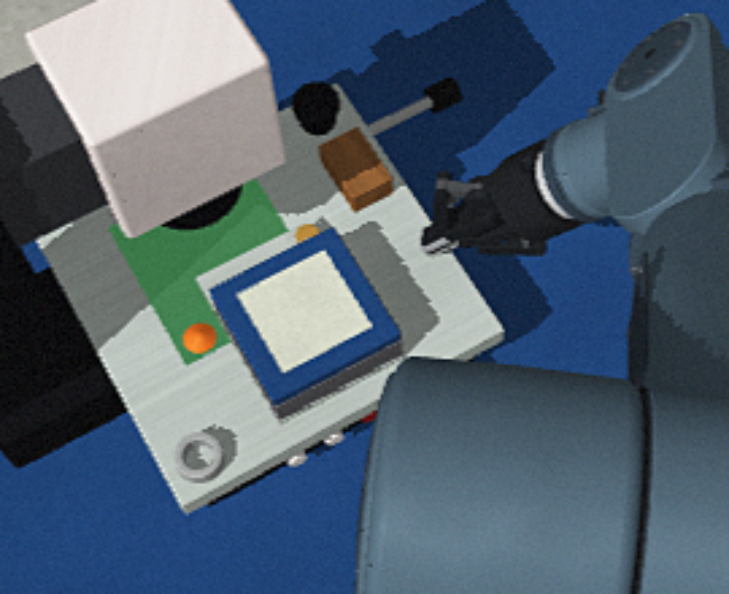

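Emit:
apply_moves:
  moves:
    - {"jaw":0,"offset":[0,-18.8,22.4],"rot":[0,0,0]}
    - {"jaw":0,"offset":[0,-18.9,22.5],"rot":[0,0,0]}
    - {"jaw":0,"offset":[2.5,2.4,2],"rot":[0,0,0]}
    - {"jaw":0,"offset":[2.4,2.4,2.1],"rot":[0,0,0]}
    - {"jaw":0,"offset":[2.5,2.5,2],"rot":[0,0,0]}

```text
time_s: 4.18
eef_pos: [0.504, -0.0571, 0.1134]
eef_rot: [0.145, 0.397, 0.852, 0.309]
wrist_force: [0.3, 0.4, -0.0]
opening: 0.001
grasp_force: 0.0
```

Run:
```python
from plan import *
p,r=cur();print(toM(p),p)
cp,cr=last();print('cmd',toM(cp),cp,(cr.inv()*r).magnitude())
def arc(th,g=12,rad=100):
    t=np.radians(th);c,s=np.cos(t),np.sin(t);x,y=-18-g,rad
    return M(c*x-s*y,s*x+c*y)
w=[(v(M(-98,-32),.110),ori(40,40),5)]
ths=np.linspace(90,6,26)[1:]
for t in ths:
    w.append((v(arc(t),.110),ori(5+35*t/90,40),1))
plan(cp,cr,w)
```

```text
[-94.80188217 -49.34749506] [ 0.50400985 -0.05705871  0.11335283]
cmd [-95.01303403 -49.94126331] [ 0.50367986 -0.05759561  0.11202436] 0.0030396555242632036
--
[2.7, 1.6, 1.9] [0.0, 0.0, -0.0] 
[2.7, 1.6, 1.9] [0.0, 0.0, -0.0] 
[2.6, 1.7, 1.9] [0.0, 0.0, -0.0] 
[2.7, 1.6, 1.9] [0.0, 0.0, -0.0] 
[2.7, 1.6, 1.9] [0.0, 0.0, -0.0] 
--
[7.7, 3.1, 2.5] [0.0, -0.8, 1.0] 
[4.8, 2.9, 2.5] [0.0, -0.9, 1.0] 
[4.6, 3.1, 2.6] [0.0, -0.8, 1.0] 
[4.4, 3.2, 2.7] [0.0, -0.8, 1.0] 
[4.4, 3.4, 2.8] [0.0, -0.9, 1.0] 
--
[4.1, 3.4, 2.9] [0.0, -0.8, 1.0] 
[4.0, 3.6, 3.0] [0.0, -0.9, 1.0] 
[3.8, 3.6, 3.0] [0.0, -0.8, 1.0] 
[3.7, 3.8, 3.2] [0.0, -0.8, 1.0] 
[3.5, 3.8, 3.2] [-0.0, -0.9, 1.0] 
--
[3.2, 4.0, 3.3] [-0.0, -0.8, 1.0] 
[3.2, 4.0, 3.4] [-0.0, -0.9, 1.0] 
[2.9, 4.2, 3.5] [-0.0, -0.8, 1.0] 
[2.7, 4.2, 3.5] [-0.0, -0.8, 1.0] 
[2.5, 4.2, 3.6] [-0.0, -0.9, 1.0] 
--
[2.3, 4.4, 3.7] [-0.0, -0.8, 1.0] 
[2.1, 4.4, 3.7] [-0.0, -0.9, 1.0] 
[1.9, 4.4, 3.7] [-0.0, -0.8, 1.0] 
[1.7, 4.5, 3.8] [-0.0, -0.8, 1.0] 
[1.5, 4.6, 3.8] [-0.0, -0.9, 1.0] 
--
[1.3, 4.6, 3.8] [-0.0, -0.8, 1.0] 
[1.0, 4.6, 3.9] [-0.0, -0.9, 1.0] 
[0.9, 4.6, 3.9] [-0.0, -0.8, 1.0] 
[0.6, 4.7, 3.9] [-0.0, -0.8, 1.0] 
[0.4, 4.7, 4.0] [-0.0, -0.9, 1.0]
```

Emit:
apply_moves:
  moves:
    - {"jaw":0,"offset":[2.7,1.6,1.9],"rot":[0,0,0]}
    - {"jaw":0,"offset":[2.7,1.6,1.9],"rot":[0,0,0]}
    - {"jaw":0,"offset":[2.6,1.7,1.9],"rot":[0,0,0]}
    - {"jaw":0,"offset":[2.7,1.6,1.9],"rot":[0,0,0]}
    - {"jaw":0,"offset":[2.7,1.6,1.9],"rot":[0,0,0]}

```text
time_s: 4.8
eef_pos: [0.504, -0.0383, 0.1097]
eef_rot: [0.144, 0.397, 0.852, 0.309]
wrist_force: [-0.2, 0.3, -0.3]
opening: -0.001
grasp_force: 0.0
```

Emit:
apply_moves:
  moves:
    - {"jaw":0,"offset":[7.7,3.1,2.5],"rot":[0,-0.8,1.0]}
    - {"jaw":0,"offset":[4.8,2.9,2.5],"rot":[0,-0.9,1]}
    - {"jaw":0,"offset":[4.6,3.1,2.6],"rot":[0,-0.8,1]}
    - {"jaw":0,"offset":[4.4,3.2,2.7],"rot":[0,-0.8,1]}
    - {"jaw":0,"offset":[4.4,3.4,2.8],"rot":[0,-0.9,1]}

```text
time_s: 5.42
eef_pos: [0.5044, -0.0054, 0.1098]
eef_rot: [0.162, 0.446, 0.828, 0.3]
wrist_force: [-1.8, -2.6, -0.8]
opening: -0.0
grasp_force: 1.4
```

Emit:
apply_moves:
  moves:
    - {"jaw":0,"offset":[4.1,3.4,2.9],"rot":[0,-0.8,1.0]}
    - {"jaw":0,"offset":[4.0,3.6,3.0],"rot":[0,-0.9,1]}
    - {"jaw":0,"offset":[3.8,3.6,3.0],"rot":[0,-0.8,1]}
    - {"jaw":0,"offset":[3.7,3.8,3.2],"rot":[0,-0.8,1]}
    - {"jaw":0,"offset":[3.5,3.8,3.2],"rot":[0,-0.9,1]}

```text
time_s: 6.05
eef_pos: [0.5152, 0.0234, 0.1098]
eef_rot: [0.179, 0.492, 0.801, 0.291]
wrist_force: [-2.3, -1.9, -1.0]
opening: 0.003
grasp_force: 1.5
```

```bash
cat > see.py <<'E'
from h import *
from plan import *
import sys
p,d=ctrl.camera('scene')
if len(sys.argv)>1: cv2.imwrite('pics/'+sys.argv[1],cv2.resize(cv2.cvtColor(p[80:300,150:420],cv2.COLOR_RGB2BGR),None,fx=2.7,fy=2.7))
P=cloud('scene',d);ok=(d>0)&(P[...,0]>.35)&(P[...,0]<.95)&(P[...,1]>-.3)&(P[...,1]<.45)
hs=cv2.cvtColor(p,cv2.COLOR_RGB2HSV)
m=(ok&(P[...,2]>.143)&(P[...,2]<.154)).astype(np.uint8)
k,l,s,c=cv2.connectedComponentsWithStats(m);Q=P[l==1+np.argmax(s[1:,4])]
r=cv2.minAreaRect((Q[:,:2]*1000).astype(np.float32));print('case',np.round(r[0]),np.round(r[1]),round(r[2]+12,1),'in machine',np.round([toM(b/1e3) for b in cv2.boxPoints(r)]).tolist())
m=ok&(cv2.inRange(hs,(5,150,120),(19,255,255))>0)&(P[...,1]>.07)&(P[...,1]<.16)
print('orange px',m.sum(),np.round(np.percentile(P[m][:,2],[50,95]),4) if m.any() else '')
o=ctrl.get_obs();print('tcp',toM(o['eef_pos']),o['eef_pos'][2],o['q'].round(2) if hasattr(o['q'],'round') else o['q'])
E
python3 see.py s3.png
```

```text
case [557.  52.] [157. 132.] 66.7 in machine [[-157.0, 22.0], [-36.0, -30.0], [26.0, 114.0], [-95.0, 166.0]]
orange px 0 
tcp [-100.87905195   32.4337292 ] 0.10971135502146585 [-0.6  -0.12  2.34  0.92  0.78 -1.69]
```

View pics/s3.png

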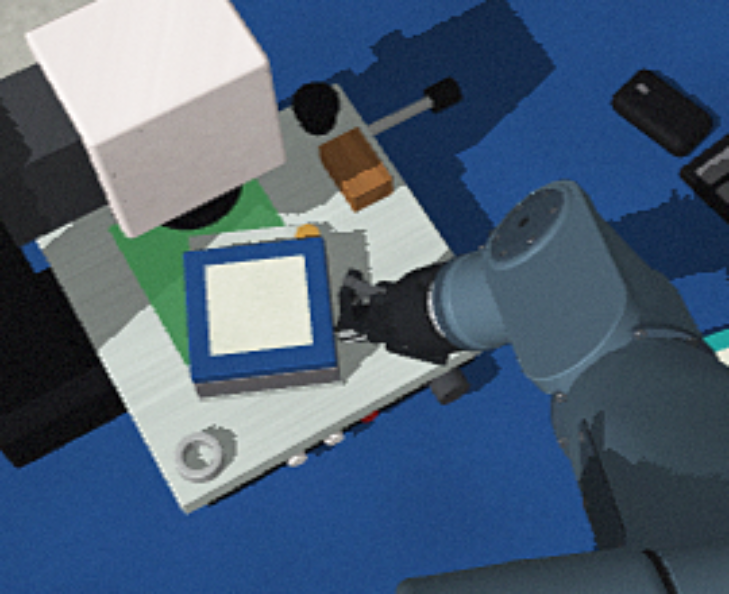

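The case has turned about 30° and already covers the catch. The finger is on the push face at (345,315), so I keep pushing.

Emit:
apply_moves:
  moves:
    - {"jaw":0,"offset":[3.2,4.0,3.3],"rot":[0,-0.8,1.0]}
    - {"jaw":0,"offset":[3.2,4.0,3.4],"rot":[0,-0.9,1]}
    - {"jaw":0,"offset":[2.9,4.2,3.5],"rot":[0,-0.8,1]}
    - {"jaw":0,"offset":[2.7,4.2,3.5],"rot":[0,-0.8,1]}
    - {"jaw":0,"offset":[2.5,4.2,3.6],"rot":[0,-0.9,1]}

```text
time_s: 6.72
eef_pos: [0.5336, 0.0476, 0.1096]
eef_rot: [0.195, 0.537, 0.772, 0.28]
wrist_force: [-3.6, -1.6, 1.4]
opening: -0.006
grasp_force: 1.9
```

Emit:
apply_moves:
  moves:
    - {"jaw":0,"offset":[2.3,4.4,3.7],"rot":[0,-0.8,1.0]}
    - {"jaw":0,"offset":[2.1,4.4,3.7],"rot":[0,-0.9,1]}
    - {"jaw":0,"offset":[1.9,4.4,3.7],"rot":[0,-0.8,1]}
    - {"jaw":0,"offset":[1.7,4.5,3.8],"rot":[0,-0.8,1]}
    - {"jaw":0,"offset":[1.5,4.6,3.8],"rot":[0,-0.9,1]}

```text
time_s: 7.35
eef_pos: [0.5581, 0.066, 0.1094]
eef_rot: [0.21, 0.58, 0.74, 0.269]
wrist_force: [-4.6, -0.3, 2.5]
opening: -0.002
grasp_force: 2.6
```

```bash
python3 see.py s4.png
```

```text
case [617.  72.] [131. 129.] 35.8 in machine [[-102.0, 114.0], [-26.0, 10.0], [80.0, 86.0], [5.0, 191.0]]
orange px 0 
tcp [-67.19924762  82.59178061] 0.1095766189917114 [-0.31 -0.07  2.29  0.87  0.45 -1.26]
```

View pics/s4.png

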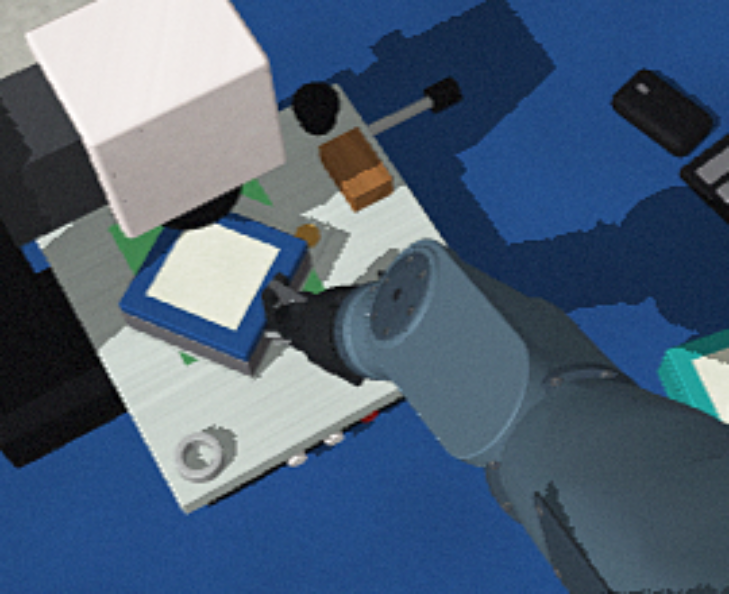

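```bash
cat > fit.py <<'E'
from h import *
from plan import *
for n in('top','scene'):
    p,d=ctrl.camera(n);P=cloud(n,d);hs=cv2.cvtColor(p,cv2.COLOR_RGB2HSV)
    near=(d>0)&(np.hypot(P[...,0]-.62,P[...,1]-.06)<.2)&(P[...,2]>.135)&(P[...,2]<.165)
    m=near&(cv2.inRange(hs,(100,120,40),(125,255,255))>0)
    w=near&(hs[...,1]<70)&(hs[...,2]>150)
    for nm,q in(('blue',m),('label',w)):
        k,l,s,c=cv2.connectedComponentsWithStats(q.astype(np.uint8));
        if k<2: continue
        Q=P[l==1+np.argmax(s[1:,4])];A=np.c_[Q[:,:2],np.ones(len(Q))];co=np.linalg.lstsq(A,Q[:,2],rcond=None)[0]
        r=cv2.minAreaRect((Q[:,:2]*1000).astype(np.float32));print(n,nm,len(Q),np.round(r[1]),round(r[2]+12,1),'ctr M',toM(np.array(r[0])/1e3).round(1),'z',Q[:,2].mean().round(4),'slope',co[:2].round(3),np.round([toM(b/1e3) for b in cv2.boxPoints(r)]).tolist())
E
python3 fit.py
```

```text
top blue 546 [129. 126.] 35.5 ctr M [-12.2  99.2] z 0.148 slope [0.002 0.004] [[-101.0, 113.0], [-28.0, 10.0], [77.0, 85.0], [4.0, 188.0]]
top label 701 [93. 91.] 35.5 ctr M [-11.5  99.5] z 0.149 slope [-0.    -0.004] [[-76.0, 110.0], [-23.0, 35.0], [53.0, 89.0], [-0.0, 164.0]]
scene blue 1031 [130. 129.] 34.9 ctr M [-10.8 100.5] z 0.1473 slope [ 0.009 -0.007] [[-101.0, 116.0], [-27.0, 11.0], [79.0, 85.0], [6.0, 190.0]]
scene label 1170 [94. 93.] 35.4 ctr M [-8.2 99.9] z 0.1487 slope [-0.006  0.004] [[-73.0, 110.0], [-20.0, 35.0], [57.0, 89.0], [3.0, 165.0]]
```

Run:
```python
from h import *
from plan import *
p0,r=cur()
print(r.as_matrix().round(2).tolist())
for n in('scene','top'):
    p,d=ctrl.camera(n);P=cloud(n,d);T=r.inv().apply((P.reshape(-1,3)-p0))*1e3
    m=(d.ravel()>0)&(np.abs(T)<[45,60,90]).all(1)
    print(n,m.sum())
    ii=np.where(m)[0]
    for z0 in range(-80,30,10):
        s=ii[(T[ii,2]>=z0)&(T[ii,2]<z0+10)]
        if len(s):
            hs=p.reshape(-1,3)[s]; dark=hs.max(1)<110
            print(z0,len(s),'dark',dark.sum(),'xy range dark',T[s][dark].min(0).round() if dark.any() else '',T[s][dark].max(0).round() if dark.any() else '')
    if n=='scene':
        # project TCP
        c=ctrl.camera_params(n);K=np.array(c['K']);W=np.linalg.inv(c['cam_to_world'])
        for t in([0,0,0],[0,0,-50],[0,0,-100]):
            q=W@np.r_[p0+r.apply(np.array(t)/1e3),1];u=K@q[:3];uv=u[:2]/u[2];print('px',uv.round(),'crop',((uv-[150,80])*2.7).round())
        cv2.imwrite('pics/z.png',cv2.resize(cv2.cvtColor(p[150:230,225:325],cv2.COLOR_RGB2BGR),None,fx=7,fy=7))
        print('TCP zcrop', ((uv-[225,150])*7))
```

```text
[[-0.24, 0.74, 0.62], [0.97, 0.19, 0.15], [-0.0, 0.64, -0.77]]
scene 1299
-80 43 dark 43 xy range dark [ -5. -23. -80.] [ 14.  39. -70.]
-70 17 dark 16 xy range dark [  7. -33. -70.] [ 14.  15. -61.]
-60 11 dark 8 xy range dark [  7.  -7. -58.] [ 12.  15. -50.]
-50 12 dark 5 xy range dark [  6.  -0. -46.] [ 18.  20. -40.]
-40 106 dark 38 xy range dark [ -5.   0. -39.] [ 42.  27. -30.]
-30 246 dark 34 xy range dark [-44.  -2. -30.] [ 41.  35. -20.]
-20 368 dark 35 xy range dark [-44. -47. -20.] [ 44.  31. -10.]
-10 322 dark 27 xy range dark [  7. -16. -10.] [44. 10. -1.]
0 136 dark 7 xy range dark [  6. -20.   0.] [45. -2.  6.]
10 11 dark 0 xy range dark  
px [248. 202.] crop [264. 329.]
px [257. 202.] crop [288. 329.]
px [266. 202.] crop [314. 329.]
TCP zcrop [289.44309988 363.32655781]
top 828
-80 6 dark 6 xy range dark [-10.  11. -80.] [ 13.  23. -70.]
-70 4 dark 2 xy range dark [-11.   7. -70.] [ 10.  13. -65.]
-60 2 dark 2 xy range dark [ -6.   7. -54.] [  9.   7. -54.]
-50 2 dark 1 xy range dark [ 31.  15. -42.] [ 31.  15. -42.]
-40 87 dark 12 xy range dark [-28.   4. -36.] [ 38.  22. -31.]
-30 178 dark 15 xy range dark [-42.  -3. -28.] [ 40.  20. -20.]
-20 236 dark 17 xy range dark [-45.  -8. -18.] [ 38.  10. -10.]
-10 196 dark 14 xy range dark [-44. -17.  -9.] [39.  5. -1.]
0 100 dark 6 xy range dark [-43. -12.   0.] [-22.  -5.   7.]
10 8 dark 0 xy range dark
```

View pics/z.png

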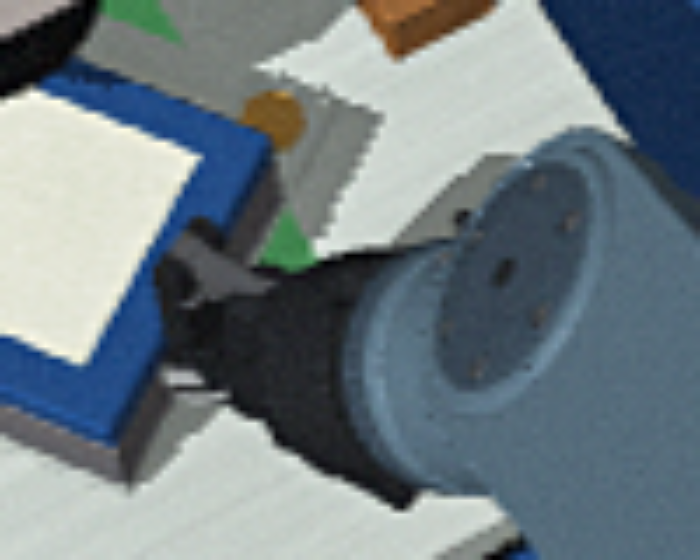

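The two fingers give sideways along their closing line: the tip trails the TCP by about 10 mm and a knuckle rides near the lid. I'll back off, turn the tool 90° about its axis so I push on the stiff edge, and re-approach.

```bash
cat >> plan.py <<'E'
def arc(th,g,rad=100):
    t=np.radians(th);c,s=np.cos(t),np.sin(t);x,y=-18-g,rad
    return M(c*x-s*y,s*x+c*y)
Z90=R.from_rotvec([0,0,90],degrees=True)
def oz(f,lean):return ori(f,lean)*Z90
E
python3 - <<'E'
from plan import *
p,r=cur();print(toM(p),toM(arc(35.5,45)))
T=35.5
plan(p,r,[(v(arc(T,45),.112),r,5),(v(arc(T,45),.112),oz(20,40),10),(v(arc(T,18),.110),oz(20,40),5)])
E
```

```text
[-67.00726071  81.60362459] [-109.35957323   44.82726563]
--
[-2.9, -8.0, -7.3] [0.0, 0.0, 0.0] 
[-2.9, -8.1, -7.3] [0.0, 0.0, 0.0] 
[-3.0, -8.0, -7.2] [0.0, 0.0, 0.0] 
[-2.9, -8.0, -7.3] [0.0, 0.0, 0.0] 
[-2.9, -8.1, -7.3] [0.0, 0.0, 0.0] 
--
[0.0, 0.0, -0.0] [0.3, 0.3, 8.5] 
[0.0, 0.0, -0.0] [0.3, 0.3, 8.6] 
[0.0, 0.0, -0.0] [0.3, 0.3, 8.5] 
[0.0, 0.0, -0.0] [0.3, 0.4, 8.5] 
[0.0, 0.0, -0.0] [0.3, 0.3, 8.6] 
--
[0.0, 0.0, -0.0] [0.3, 0.3, 8.5] 
[0.0, 0.0, -0.0] [0.3, 0.3, 8.5] 
[0.0, 0.0, -0.0] [0.3, 0.3, 8.5] 
[0.0, 0.0, -0.0] [0.3, 0.3, 8.6] 
[0.1, -0.0, -0.0] [0.3, 0.4, 8.5] 
--
[3.9, -0.3, 3.8] [-0.0, -0.0, 0.0] 
[3.8, -0.4, 3.7] [-0.0, -0.0, 0.0] 
[3.9, -0.3, 3.8] [-0.0, -0.0, 0.0] 
[3.8, -0.3, 3.8] [-0.0, -0.0, 0.0] 
[3.9, -0.3, 3.8] [-0.0, -0.0, 0.0]
```

Emit:
apply_moves:
  moves:
    - {"jaw":0,"offset":[-2.9,-8.0,-7.3],"rot":[0,0,0]}
    - {"jaw":0,"offset":[-2.9,-8.1,-7.3],"rot":[0,0,0]}
    - {"jaw":0,"offset":[-3.0,-8.0,-7.2],"rot":[0,0,0]}
    - {"jaw":0,"offset":[-2.9,-8.0,-7.3],"rot":[0,0,0]}
    - {"jaw":0,"offset":[-2.9,-8.1,-7.3],"rot":[0,0,0]}

```text
time_s: 8.22
eef_pos: [0.5085, 0.0373, 0.1119]
eef_rot: [0.211, 0.58, 0.74, 0.268]
wrist_force: [-0.4, -0.2, 0.2]
opening: -0.001
grasp_force: 0.0
```

Emit:
apply_moves:
  moves:
    - {"jaw":0,"offset":[0,0,0],"rot":[0.3,0.3,8.5]}
    - {"jaw":0,"offset":[0,0,0],"rot":[0.3,0.3,8.6]}
    - {"jaw":0,"offset":[0,0,0],"rot":[0.3,0.3,8.5]}
    - {"jaw":0,"offset":[0,0,0],"rot":[0.3,0.4,8.5]}
    - {"jaw":0,"offset":[0,0,0],"rot":[0.3,0.3,8.6]}

```text
time_s: 8.85
eef_pos: [0.5089, 0.0375, 0.1119]
eef_rot: [0.08, 0.809, 0.483, 0.325]
wrist_force: [-0.2, -0.0, 0.5]
opening: -0.0
grasp_force: 0.0
```

Emit:
apply_moves:
  moves:
    - {"jaw":0,"offset":[0,0,0],"rot":[0.3,0.3,8.5]}
    - {"jaw":0,"offset":[0,0,0],"rot":[0.3,0.3,8.5]}
    - {"jaw":0,"offset":[0,0,0],"rot":[0.3,0.3,8.5]}
    - {"jaw":0,"offset":[0,0,0],"rot":[0.3,0.3,8.6]}
    - {"jaw":0,"offset":[0.1,0,0],"rot":[0.3,0.4,8.5]}

```text
time_s: 9.48
eef_pos: [0.509, 0.0375, 0.112]
eef_rot: [-0.06, 0.926, 0.161, 0.337]
wrist_force: [-0.2, 0.2, 0.3]
opening: 0.001
grasp_force: 0.0
```

```bash
python3 fit.py|grep top; python3 see.py
```

```text
top blue 567 [131. 126.] 35.5 ctr M [-11.8  99.5] z 0.1483 slope [0.005 0.004] [[-102.0, 113.0], [-29.0, 10.0], [78.0, 86.0], [5.0, 189.0]]
top label 704 [94. 92.] 35.5 ctr M [-10.7 100. ] z 0.1492 slope [-0.001  0.002] [[-75.0, 110.0], [-22.0, 36.0], [54.0, 90.0], [1.0, 165.0]]
case [618.  71.] [132. 129.] 36.0 in machine [[-101.0, 113.0], [-25.0, 9.0], [81.0, 86.0], [5.0, 190.0]]
orange px 0 
tcp [-109.56264629   44.14960642] 0.11190060897922904 [-0.52 -0.2   2.39  0.91  0.67  0.04]
```

Run:
```python
from plan import *
p,r=last()
w=[]
for t in np.linspace(35.5,5,16)[1:]:
    w.append((v(arc(t,14),.110),oz(t-12 if t<32 else 20,40),1))
plan(p,r,w)
```

```text
--
[5.7, -1.6, 4.8] [-0.0, -0.0, 0.0] 
[2.7, -1.1, 2.3] [-0.4, -0.0, 0.4] 
[2.8, -1.1, 2.2] [-1.3, -0.0, 1.6] 
[2.7, -1.1, 2.3] [-1.3, -0.0, 1.6] 
[2.7, -1.1, 2.3] [-1.3, -0.0, 1.5] 
--
[2.8, -1.0, 2.3] [-1.3, -0.0, 1.6] 
[2.7, -1.1, 2.3] [-1.3, -0.0, 1.5] 
[2.7, -1.1, 2.3] [-1.3, -0.0, 1.6] 
[2.8, -1.0, 2.3] [-1.3, -0.0, 1.5] 
[2.7, -1.1, 2.3] [-1.3, -0.0, 1.6] 
--
[2.7, -1.1, 2.3] [-1.3, -0.0, 1.6] 
[2.8, -1.1, 2.3] [-1.4, -0.0, 1.5] 
[2.7, -1.0, 2.3] [-1.3, -0.0, 1.6] 
[2.7, -1.1, 2.3] [-1.3, -0.0, 1.5] 
[2.7, -1.1, 2.3] [-1.3, -0.0, 1.6]
```

Emit:
apply_moves:
  moves:
    - {"jaw":0,"offset":[3.9,-0.3,3.8],"rot":[0,0,0]}
    - {"jaw":0,"offset":[3.8,-0.4,3.7],"rot":[0,0,0]}
    - {"jaw":0,"offset":[3.9,-0.3,3.8],"rot":[0,0,0]}
    - {"jaw":0,"offset":[3.8,-0.3,3.8],"rot":[0,0,0]}
    - {"jaw":0,"offset":[3.9,-0.3,3.8],"rot":[0,0,0]}

```text
time_s: 10.25
eef_pos: [0.5344, 0.0489, 0.1097]
eef_rot: [-0.059, 0.925, 0.163, 0.337]
wrist_force: [-0.3, 0.3, 0.5]
opening: 0.002
grasp_force: 0.0
```

Emit:
apply_moves:
  moves:
    - {"jaw":0,"offset":[5.7,-1.6,4.8],"rot":[0,0,0]}
    - {"jaw":0,"offset":[2.7,-1.1,2.3],"rot":[-0.4,0,0.4]}
    - {"jaw":0,"offset":[2.8,-1.1,2.2],"rot":[-1.3,0,1.6]}
    - {"jaw":0,"offset":[2.7,-1.1,2.3],"rot":[-1.3,0,1.6]}
    - {"jaw":0,"offset":[2.7,-1.1,2.3],"rot":[-1.3,0,1.5]}

```text
time_s: 10.88
eef_pos: [0.5527, 0.0614, 0.1098]
eef_rot: [-0.039, 0.933, 0.108, 0.34]
wrist_force: [-0.1, -0.3, -0.0]
opening: 0.001
grasp_force: 0.0
```

```bash
python3 fit.py|grep top; python3 see.py
```

```text
top blue 567 [130. 126.] 35.5 ctr M [-12.2  99.5] z 0.1483 slope [0.003 0.003] [[-102.0, 113.0], [-29.0, 11.0], [77.0, 86.0], [4.0, 188.0]]
top label 701 [93. 91.] 35.6 ctr M [-11.3 100. ] z 0.1492 slope [-0.004  0.005] [[-76.0, 110.0], [-23.0, 36.0], [53.0, 90.0], [0.0, 164.0]]
case [618.  71.] [132. 131.] 35.6 in machine [[-101.0, 115.0], [-25.0, 8.0], [82.0, 85.0], [6.0, 191.0]]
orange px 0 
tcp [-72.09270267  77.11407153] 0.1098033026190526 [-0.32 -0.09  2.31  0.88  0.45  0.3 ]
```

Run:
```python
from h import *
from plan import *
p0,r=cur()
out=[]
for n,(a,b) in(('scene',(150,210)),('top',(120,240))):
    p,d=ctrl.camera(n);im=cv2.resize(cv2.cvtColor(p,cv2.COLOR_RGB2BGR),None,fx=7,fy=7,interpolation=cv2.INTER_CUBIC)
    c=ctrl.camera_params(n);K=np.array(c['K']);W=np.linalg.inv(c['cam_to_world'])
    for t,col in(([0,0,0],(0,0,255)),([11,0,0],(0,255,255)),([0,0,-19],(255,0,255)),([0,0,-73],(0,255,0))):
        q=W@np.r_[p0+r.apply(np.array(t)/1e3),1];u=K@q[:3];uv=u[:2]/u[2]
        if t==[0,0,0]:c0=(uv*7+3).astype(int)
        cv2.circle(im,tuple(int(k) for k in uv*7+3),4,col,-1)
    out.append(im[max(c0[1]-280,0):c0[1]+280,c0[0]-195:c0[0]+195])
cv2.imwrite('pics/m.png',np.hstack(out))
```

```text
(no output)
```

View pics/m.png

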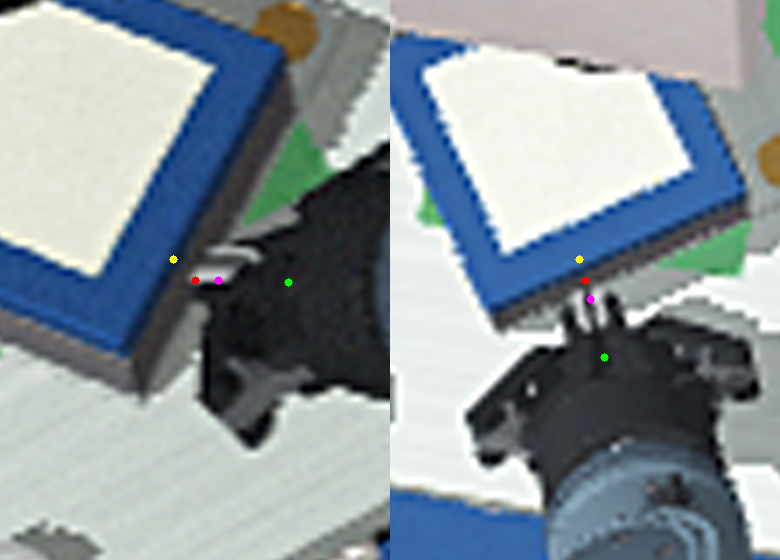

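Red (the TCP) is right at the case side and no contact has registered yet. I keep advancing in small steps, guided by force and vision.

Emit:
apply_moves:
  moves:
    - {"jaw":0,"offset":[2.8,-1.0,2.3],"rot":[-1.3,0,1.6]}
    - {"jaw":0,"offset":[2.7,-1.1,2.3],"rot":[-1.3,0,1.5]}
    - {"jaw":0,"offset":[2.7,-1.1,2.3],"rot":[-1.3,0,1.6]}
    - {"jaw":0,"offset":[2.8,-1.0,2.3],"rot":[-1.3,0,1.5]}
    - {"jaw":0,"offset":[2.7,-1.1,2.3],"rot":[-1.3,0,1.6]}

```text
time_s: 11.75
eef_pos: [0.5688, 0.0692, 0.1094]
eef_rot: [-0.01, 0.939, 0.025, 0.342]
wrist_force: [-5.6, -0.7, 3.0]
opening: -0.002
grasp_force: 2.7
```

```bash
python3 fit.py|grep top; python3 see.py
```

```text
top blue 509 [116. 126.] 29.0 ctr M [-7.2 97.1] z 0.1483 slope [0.003 0.005] [[-88.0, 124.0], [-27.0, 14.0], [74.0, 70.0], [13.0, 180.0]]
top label 591 [86. 92.] 28.5 ctr M [ -2.3 100. ] z 0.1491 slope [-0.004 -0.   ] [[-62.0, 120.0], [-18.0, 39.0], [58.0, 80.0], [14.0, 161.0]]
case [630.  71.] [132. 130.] 29.1 in machine [[-88.0, 126.0], [-25.0, 13.0], [91.0, 77.0], [28.0, 190.0]]
orange px 0 
tcp [-57.46626994  87.94253495] 0.10952896410269808 [-0.18 -0.05  2.27  0.58  0.28  0.83]
```

Run:
```python
from plan import *
p,r=cur()
w=[]
for i,t in enumerate(np.linspace(29,4,16)[1:]):
    w.append((v(arc(t,-10,104-.4*i),.110),oz(3-.2*i,40-.15*i),1))
plan(p,r,w)
```

```text
--
[2.4, -0.1, 1.4] [-0.2, 0.0, 0.2] 
[2.3, -0.4, 1.9] [-0.1, -0.1, 0.1] 
[2.3, -0.4, 1.9] [-0.1, -0.2, 0.2] 
[2.3, -0.2, 1.9] [-0.1, -0.1, 0.1] 
[2.3, -0.2, 1.9] [-0.2, -0.2, 0.2] 
--
[2.3, -0.2, 1.9] [-0.1, -0.1, 0.2] 
[2.3, -0.0, 1.9] [-0.1, -0.2, 0.1] 
[2.3, 0.0, 1.9] [-0.1, -0.1, 0.2] 
[2.2, 0.1, 1.8] [-0.2, -0.2, 0.1] 
[2.3, 0.2, 1.8] [-0.1, -0.1, 0.2] 
--
[2.3, 0.3, 1.9] [-0.1, -0.2, 0.1] 
[2.3, 0.3, 1.8] [-0.1, -0.1, 0.2] 
[2.2, 0.4, 1.7] [-0.2, -0.2, 0.2] 
[2.2, 0.5, 1.8] [-0.1, -0.1, 0.1] 
[2.3, 0.5, 1.7] [-0.1, -0.2, 0.2]
```

Emit:
apply_moves:
  moves:
    - {"jaw":0,"offset":[2.4,-0.1,1.4],"rot":[-0.2,0,0.2]}
    - {"jaw":0,"offset":[2.3,-0.4,1.9],"rot":[-0.1,-0.1,0.1]}
    - {"jaw":0,"offset":[2.3,-0.4,1.9],"rot":[-0.1,-0.2,0.2]}
    - {"jaw":0,"offset":[2.3,-0.2,1.9],"rot":[-0.1,-0.1,0.1]}
    - {"jaw":0,"offset":[2.3,-0.2,1.9],"rot":[-0.2,-0.2,0.2]}

```text
time_s: 12.52
eef_pos: [0.5827, 0.0717, 0.1091]
eef_rot: [-0.007, 0.942, 0.018, 0.336]
wrist_force: [-4.8, 1.9, 1.0]
opening: -0.001
grasp_force: 2.1
```

Emit:
apply_moves:
  moves:
    - {"jaw":0,"offset":[2.3,-0.2,1.9],"rot":[-0.1,-0.1,0.2]}
    - {"jaw":0,"offset":[2.3,0,1.9],"rot":[-0.1,-0.2,0.1]}
    - {"jaw":0,"offset":[2.3,0,1.9],"rot":[-0.1,-0.1,0.2]}
    - {"jaw":0,"offset":[2.2,0.1,1.8],"rot":[-0.2,-0.2,0.1]}
    - {"jaw":0,"offset":[2.3,0.2,1.8],"rot":[-0.1,-0.1,0.2]}

```text
time_s: 13.15
eef_pos: [0.5972, 0.0722, 0.1088]
eef_rot: [-0.004, 0.944, 0.009, 0.33]
wrist_force: [-5.6, 3.9, 0.8]
opening: -0.001
grasp_force: 2.4
```

```bash
python3 fit.py; python3 see.py
```

```text
top blue 406 [127.  68.] 100.5 ctr M [-6.2 88.5] z 0.1478 slope [ 0.025 -0.001] [[-28.0, 20.0], [39.0, 32.0], [16.0, 157.0], [-51.0, 145.0]]
top label 307 [90. 42.] 100.6 ctr M [ 2.6 89.9] z 0.1492 slope [-0.01 -0.  ] [[-10.0, 42.0], [32.0, 50.0], [15.0, 138.0], [-26.0, 130.0]]
scene blue 885 [132. 128.] 12.8 ctr M [28.2 95.5] z 0.1473 slope [ 0.009 -0.005] [[-50.0, 143.0], [-22.0, 19.0], [106.0, 48.0], [78.0, 172.0]]
scene label 638 [58. 89.] 12.9 ctr M [14.  92.3] z 0.1488 slope [-0.012 -0.004] [[-24.0, 129.0], [-4.0, 42.0], [52.0, 55.0], [32.0, 142.0]]
case [654.  58.] [131. 129.] 13.0 in machine [[-50.0, 143.0], [-21.0, 17.0], [106.0, 47.0], [77.0, 172.0]]
orange px 0 
tcp [-30.09052116  96.28112147] 0.10914762942098127 [-0.13  0.03  2.19  0.35  0.28  1.11]
```

Emit:
apply_moves:
  moves:
    - {"jaw":0,"offset":[2.3,0.3,1.9],"rot":[-0.1,-0.2,0.1]}
    - {"jaw":0,"offset":[2.3,0.3,1.8],"rot":[-0.1,-0.1,0.2]}
    - {"jaw":0,"offset":[2.2,0.4,1.7],"rot":[-0.2,-0.2,0.2]}
    - {"jaw":0,"offset":[2.2,0.5,1.8],"rot":[-0.1,-0.1,0.1]}
    - {"jaw":0,"offset":[2.3,0.5,1.7],"rot":[-0.1,-0.2,0.2]}

```text
time_s: 13.92
eef_pos: [0.6124, 0.07, 0.1096]
eef_rot: [-0.001, 0.946, 0.001, 0.324]
wrist_force: [-2.8, 2.4, -1.8]
opening: -0.003
grasp_force: 1.7
```

```bash
python3 fit.py; python3 see.py
python3 - <<'E'
from plan import *
p,r=cur();print(p)
x=np.array([np.cos(YAW),np.sin(YAW),0]);print('1mm machine x in tool',r.inv().apply(x).round(3))
E
```

```text
top blue 354 [128.  44.] 94.2 ctr M [-2.1 86.9] z 0.1487 slope [ 0.037 -0.004] [[-19.0, 22.0], [24.0, 25.0], [15.0, 152.0], [-29.0, 149.0]]
top label 162 [90. 22.] 89.9 ctr M [ 5.  87.2] z 0.1498 slope [-0.099  0.023] [[-6.0, 42.0], [16.0, 42.0], [16.0, 132.0], [-6.0, 132.0]]
scene blue 747 [127.  99.] 92.6 ctr M [27.6 89.7] z 0.1477 slope [ 0.022 -0.008] [[-19.0, 24.0], [80.0, 28.0], [74.0, 156.0], [-25.0, 151.0]]
scene label 423 [92. 41.] 92.0 ctr M [19.7 87.7] z 0.1492 slope [-0.04   0.014] [[1.0, 41.0], [42.0, 42.0], [38.0, 134.0], [-2.0, 133.0]]
case [668.  50.] [130. 130.] 92.7 in machine [[-18.0, 21.0], [111.0, 27.0], [105.0, 157.0], [-25.0, 151.0]]
orange px 39 [0.0928 0.0985]
tcp [-14.33182577  97.24887953] 0.11035006706339873 [-0.12  0.06  2.14  0.27  0.29  1.22]
[0.61320054 0.06960351 0.11035007]
1mm machine x in tool [0.771 0.21  0.601]
```

Emit:
apply_moves:
  moves:
    - {"jaw":0,"offset":[0.8,0.2,0.6],"rot":[0,0,0]}
    - {"jaw":0,"offset":[0.8,0.2,0.6],"rot":[0,0,0]}
    - {"jaw":0,"offset":[0.8,0.2,0.6],"rot":[0,0,0]}
    - {"jaw":0,"offset":[0,0,0],"rot":[0,0,0]}
    - {"jaw":0,"offset":[0,0,0],"rot":[0,0,0]}

```text
time_s: 14.7
eef_pos: [0.616, 0.0693, 0.1103]
eef_rot: [-0.001, 0.946, 0.001, 0.325]
wrist_force: [-3.1, 3.6, -1.8]
opening: -0.001
grasp_force: 1.7
```

```bash
python3 fit.py; python3 see.py
```

```text
top blue 338 [128.  37.] 91.8 ctr M [-1.6 86.6] z 0.1488 slope [-0.011  0.007] [[-18.0, 22.0], [19.0, 23.0], [15.0, 151.0], [-22.0, 150.0]]
top label 130 [90. 16.] 90.4 ctr M [ 8.4 86.9] z 0.15 slope [-0.14   0.026] [[1.0, 42.0], [17.0, 42.0], [16.0, 132.0], [-0.0, 132.0]]
scene blue 725 [127.  85.] 90.9 ctr M [21.8 88.2] z 0.1477 slope [ 0.019 -0.008] [[-20.0, 24.0], [65.0, 25.0], [63.0, 152.0], [-22.0, 151.0]]
scene label 383 [90. 38.] 90.3 ctr M [22.  88.1] z 0.1492 slope [-0.047  0.012] [[3.0, 43.0], [41.0, 43.0], [41.0, 133.0], [3.0, 133.0]]
case [646.  52.] [130.  80.] 91.6 in machine [[-17.0, 21.0], [63.0, 23.0], [60.0, 153.0], [-21.0, 150.0]]
orange px 54 [0.093  0.0996]
tcp [-11.51675854  97.51487267] 0.11033882838490792 [-0.12  0.07  2.13  0.27  0.3   1.22]
```

Emit:
apply_moves:
  moves:
    - {"jaw":0,"offset":[0.4,0.1,0.3],"rot":[0,0,0]}
    - {"jaw":0,"offset":[0.4,0.1,0.3],"rot":[0,0,0]}
    - {"jaw":0,"offset":[0.4,0.1,0.3],"rot":[0,0,0]}
    - {"jaw":0,"offset":[0,0,0],"rot":[0,0,0]}
    - {"jaw":0,"offset":[0,0,0],"rot":[0,0,0]}

```text
time_s: 15.48
eef_pos: [0.6171, 0.0692, 0.1101]
eef_rot: [-0.001, 0.946, 0.001, 0.324]
wrist_force: [-6.1, 4.2, -0.2]
opening: -0.001
grasp_force: 3.4
```

Emit:
apply_moves:
  moves:
    - {"jaw":0,"offset":[0.4,0.1,0.3],"rot":[0,0,0]}
    - {"jaw":0,"offset":[0.4,0.1,0.3],"rot":[0,0,0]}
    - {"jaw":0,"offset":[0,0,0],"rot":[0,0,0]}
    - {"jaw":0,"offset":[0,0,0],"rot":[0,0,0]}
    - {"jaw":0,"offset":[0,0,0],"rot":[0,0,0]}

```text
time_s: 16.1
eef_pos: [0.6171, 0.0694, 0.1093]
eef_rot: [-0.001, 0.946, 0.001, 0.323]
wrist_force: [-9.4, 4.7, 1.2]
opening: 0.0
grasp_force: 5.2
```

```bash
python3 fit.py; python3 see.py
```

```text
top blue 338 [128.  36.] 90.4 ctr M [-2.  86.6] z 0.1482 slope [ 0.031 -0.003] [[-19.0, 22.0], [16.0, 23.0], [15.0, 151.0], [-20.0, 150.0]]
top label 123 [91. 17.] 89.3 ctr M [ 8.2 87.1] z 0.1493 slope [-0.151  0.034] [[-1.0, 42.0], [16.0, 41.0], [17.0, 133.0], [0.0, 133.0]]
scene blue 714 [127.  87.] 90.1 ctr M [24.5 88.2] z 0.1471 slope [ 0.029 -0.01 ] [[-19.0, 24.0], [68.0, 25.0], [68.0, 152.0], [-19.0, 152.0]]
scene label 380 [90. 37.] 90.0 ctr M [21.9 88.5] z 0.1487 slope [-0.025  0.   ] [[4.0, 44.0], [40.0, 44.0], [40.0, 133.0], [4.0, 133.0]]
case [645.  52.] [131.  79.] 89.3 in machine [[-20.0, 22.0], [59.0, 21.0], [60.0, 152.0], [-19.0, 153.0]]
orange px 51 [0.0918 0.1008]
tcp [-10.39511287  97.85813199] 0.10936030771704885 [-0.12  0.07  2.13  0.27  0.3   1.22]
```

Emit:
apply_moves:
  moves:
    - {"jaw":0,"offset":[0.4,0.1,0.3],"rot":[0,0,0]}
    - {"jaw":0,"offset":[0.4,0.1,0.3],"rot":[0,0,0]}
    - {"jaw":0,"offset":[0.4,0.1,0.3],"rot":[0,0,0]}
    - {"jaw":0,"offset":[0,0,0],"rot":[0,0,0]}
    - {"jaw":0,"offset":[0,0,0],"rot":[0,0,0]}

```text
time_s: 16.88
eef_pos: [0.6176, 0.0695, 0.109]
eef_rot: [-0.001, 0.946, 0.001, 0.323]
wrist_force: [-21.3, 4.1, 11.0]
opening: 0.001
grasp_force: 11.0
```

Run:
```python
from plan import *
p,r=cur();print(toM(p),p)
P=v(M(*(toM(p)+[-45,-8])),p[2]+.004)
P2=P+[-.06,-.02,.10]
plan(p,r,[(P,r,5),(P2,r,5)])
```

```text
[-10.02670541  98.08926099] [0.61758631 0.06953044 0.109031  ]
--
[-6.7, -0.3, -6.2] [0.0, 0.0, 0.0] 
[-6.8, -0.4, -6.2] [0.0, 0.0, 0.0] 
[-6.7, -0.3, -6.2] [0.0, 0.0, 0.0] 
[-6.8, -0.4, -6.3] [0.0, 0.0, 0.0] 
[-6.7, -0.3, -6.2] [0.0, 0.0, 0.0] 
--
[2.7, 3.9, -23.2] [0.0, 0.0, 0.0] 
[2.7, 3.9, -23.1] [0.0, 0.0, 0.0] 
[2.7, 4.0, -23.2] [0.0, 0.0, 0.0] 
[2.7, 3.9, -23.2] [0.0, 0.0, 0.0] 
[2.7, 3.9, -23.2] [0.0, 0.0, 0.0]
```

Firmly seated at 21 N. Retreating gently.

Emit:
apply_moves:
  moves:
    - {"jaw":0,"offset":[-3,-0.2,-2.5],"rot":[0,0,0]}
    - {"jaw":0,"offset":[-6.8,-0.4,-6.2],"rot":[0,0,0]}
    - {"jaw":0,"offset":[-6.7,-0.3,-6.2],"rot":[0,0,0]}
    - {"jaw":0,"offset":[-6.8,-0.4,-6.3],"rot":[0,0,0]}
    - {"jaw":0,"offset":[-9,-0.3,-8],"rot":[0,0,0]}

```text
time_s: 17.5
eef_pos: [0.5763, 0.0698, 0.1141]
eef_rot: [-0.001, 0.946, 0.001, 0.325]
wrist_force: [-0.0, -1.0, 0.3]
opening: -0.001
grasp_force: 0.0
```

Emit:
apply_moves:
  moves:
    - {"jaw":0,"offset":[2.7,3.9,-23.2],"rot":[0,0,0]}
    - {"jaw":0,"offset":[2.7,3.9,-23.2],"rot":[0,0,0]}
    - {"jaw":0,"offset":[2.7,3.9,-23.2],"rot":[0,0,0]}
    - {"jaw":0,"offset":[2.7,3.9,-23.2],"rot":[0,0,0]}
    - {"jaw":0,"offset":[2.7,3.9,-23.2],"rot":[0,0,0]}

```text
time_s: 18.12
eef_pos: [0.5151, 0.0503, 0.214]
eef_rot: [-0.001, 0.946, 0.001, 0.325]
wrist_force: [-0.1, 0.3, 0.4]
opening: -0.001
grasp_force: 0.0
```

```bash
python3 fit.py; python3 see.py
python3 - <<'E'
from h import *
out=[]
for n,(x,y) in(('scene',(155,110)),('top',(235,90))):
    p,d=ctrl.camera(n); out.append(cv2.resize(cv2.cvtColor(p[y:y+150,x:x+110],cv2.COLOR_RGB2BGR),None,fx=3.6,fy=3.6,interpolation=cv2.INTER_CUBIC))
cv2.imwrite('pics/end.png',np.hstack(out))
E
```

```text
top blue 335 [128.  36.] 90.8 ctr M [-2.2 86.7] z 0.1479 slope [ 0.025 -0.004] [[-19.0, 22.0], [17.0, 23.0], [15.0, 151.0], [-21.0, 150.0]]
top label 125 [91. 18.] 88.2 ctr M [ 7.6 87.5] z 0.1494 slope [-0.238  0.062] [[-3.0, 42.0], [15.0, 42.0], [18.0, 133.0], [0.0, 133.0]]
scene blue 739 [127.  86.] 90.4 ctr M [24.4 88.1] z 0.147 slope [ 0.031 -0.011] [[-18.0, 24.0], [68.0, 25.0], [67.0, 152.0], [-19.0, 151.0]]
scene label 380 [89. 38.] 93.2 ctr M [22.1 88.9] z 0.1488 slope [-0.012  0.006] [[6.0, 43.0], [44.0, 46.0], [39.0, 134.0], [1.0, 132.0]]
case [646.  52.] [130.  80.] 89.9 in machine [[-19.0, 21.0], [61.0, 21.0], [61.0, 152.0], [-19.0, 152.0]]
orange px 107 [0.0934 0.1002]
tcp [-104.91257872   57.87932275] 0.21485170400736855 [-0.23 -0.43  2.29  0.24  0.64  1.2 ]
```

View pics/end.png

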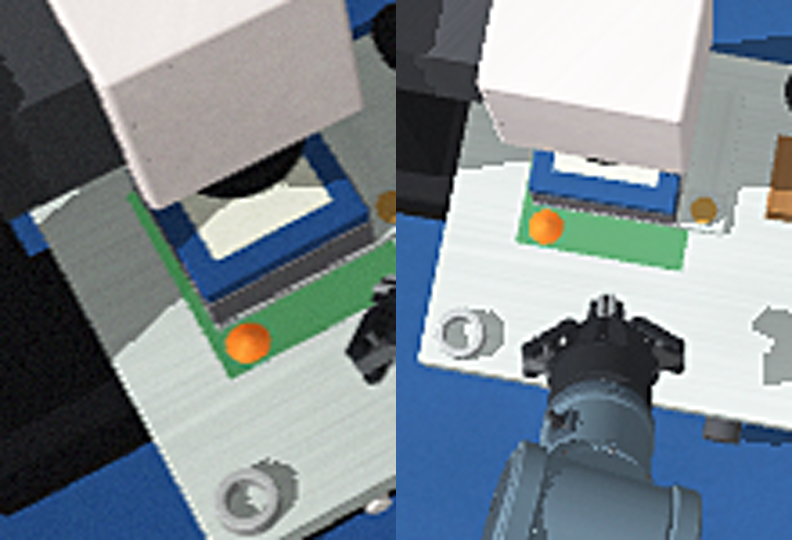

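The catch stands fully clear behind the case (scene crop 247,342), with the same visible area as at the start. The case is square to the machine and the hand is free.

```bash
python3 -c "
from bench import ctrl
print(ctrl.hand_in())"
```

```text
the job is handed in; nothing more can be done
None
```

I turned the blue-lidded case a quarter turn over the catch and seated it against the fence at about 21 N, then backed the hand off and handed the job in at about 18 s. The last images show the case square to the machine and the catch up behind it, but the hand-in returned no verdict.

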